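# Index the scanning turntable one notch

## Robot

A 6-joint arm with a two-finger parallel gripper is mounted at the origin on the work surface. World frame = base frame: x ahead of the robot, y to its left, z up, the work surface at z = 0. Lengths are in m, angles in rad, forces in N, time in s.
With the tool pointing down it reaches from about 0.275 to 0.85 m from the base axis. Payload 5.2 kg.
Tool frame: the origin (TCP) lies at the centre of the arm's flange, where the gripper is bolted on; the fingertips stand 173 mm ahead of it and the grasp point (between the pads) lies 155 mm ahead of it; z points along the fingers, y is the line along which they close (so a half turn about z gives the same grasp; the last joint's range is limited). The gripper opens to 85 mm and grips with 20 to 120 N. Pads are 22 mm wide; open, the fingers measure 114 mm over their backs; the gripper's body (76 mm by 85 mm) begins 54 mm behind the grasp point. The pads swing forward as they close: fully open they stand 13 mm farther back than shut.
Start: joints at [1.084, 0.259, 1.535, -0, 1.348, -0.203], TCP at [0.154, 0.528, 0.405] pointing down, gripper open.
Joint ranges: [-3.14, 3.14], [-0.91, 2.08], [0.19, 2.58], [-1.22, 4.36], [0.22, 2.71], [-3.12, 3.12]. Speed limits (rad/s): [2.57, 2.57, 3.14, 3.14, 3.14, 3.14].

## Interface

Orientations are given as a unit quaternion [x, y, z, w].
In Python, from rig import manip, solver, snapshot, camera_params, job gives the robot as it stands. Calls block until the motion is done:
- manip.move_to(position, orientation): joint-space move of the TCP to a pose.
- manip.move_straight(position, rot=None, feed=0.15): straight line of the TCP; rot=None keeps the orientation; feed is the mean speed in m/s.
- manip.goto_joints(angles): joint-space move.
- manip.grip(opening, strength=None): finger opening in m; strength is the grip in N (None keeps the last); returns when the fingers have stopped.
- manip.dwell(seconds).
- solver.inverse_kinematics(position, orientation): joint angles nearest the present ones, or None.
- manip.sense(): the state.
- snapshot(name): name is "scene" or "top"; returns (picture, depth): 420x560x3 uint8, blue, green, red; 420x560 float32, m along the optical axis (not along the pixel's ray), 0 where there is no reading.
- camera_params(name): a dict with "K" (3x3 intrinsics, pixels), "rvec" (rotation vector, rad) and "tvec" (3), from world to camera coordinates, as OpenCV has them. Camera axes: x right, y down, z forward; pixel columns grow to the right and rows downward; lengths in m; the calibration is good to about 2 mm. A picture is of the moment at which its call begins. camera_params takes no time and is no camera call.
A pose or a line that the arm cannot do raises manip.PlanningError and nothing moves.
- job.finish_job(): hands the job in; it is judged then, once.
The state is a dict: "clock": time; "joints": joint angles; "joint_vel": joint speeds; "joint_efforts": joint torques, N m; "ee_pos": TCP position; "orientation": TCP orientation; "ft_force": force on the tool from outside, world axes, zero at the start; "ft_torque": the same for the moment, N m; "grip_width": finger opening in m; "gripper_force": force on a finger pad.
Only numpy, scipy, OpenCV 4.12 (cv2) and the standard library are available. Lean on these libraries where they do the work, as an engineer would, in place of code of your own. Each camera call takes 0.05 s, during which the arm holds its last target. There are 200 camera calls.

## Task

The block on the inspection turntable must go to its next scanning position: pull the index ring up until its pin is out of the middle notch, swing the table to the next notch on the side where the stepped steel wedge stands, and let the pin spring fully home there. That notch is not exactly where it should be, so find it by feel without forcing the pin against the rail. Finish with the ring let go and the table locked and still, and leave the wedge, bottle and wooden batten where they are.

Things in the scene. Friction and masses are not known exactly. Their poses are not given: they have to be found in the camera images.
- base: The index fixture's steel base plate, 270 x 310 x 12 mm, fixed level on the bench. Origin on the turntable's vertical turning axis, at bench height; its -x axis points to the middle notch, roughly toward the robot. It carries a dark steel rail, 26 mm wide, along a circle of radius 130 mm about the origin, its top 30 mm above the bench, with three radial notches 13 mm wide.
- mid_notch (a point): The middle notch of the rail, where the pin stands at the start: on the base's -x axis, 130 mm from the turning axis, at the height of the rail's top (30 mm). Axes as the base's.
- left_nominal (a point): Nominal place of the notch on the base's +y side, 0.56 rad from the middle notch, at the rail's top. That notch is cut in a segment clamped by hand: its true place is anywhere within 0.07 rad (9 mm along the rail) of this point and is not measured.
- right_nominal (a point): The same for the notch on the base's -y side, 0.56 rad from the middle notch; its true place too is anywhere within 0.07 rad (9 mm along the rail) of this point and is not measured.
- turntable (a joint): Turntable angle (rad): 0 at the start (arm at the middle notch), positive counter-clockwise from above, carrying the ring to the base's -y side; stops at +-0.80, rail solid up to there but for the notches. Disc 160 mm across, with a steel block on it (top 96 mm above the bench); index arm 34 mm wide, top 46 mm up. Stiff: about 3 N sideways at the ring turns it; it stays where left.
- ring_center (a point): Centre of the upright steel pull ring: 36 mm outside, hole 20 mm, 10 mm thick, 130 mm from the turning axis. Its flat faces look along the arc of travel: pinch or push it there, from above. 106 mm above the bench with the pin home, 117 when the pin stands on the rail, 121 at the upper stop. Below it a 10 mm stem and a housing 26 mm across, top 75 mm up.
- plunger: Index pin and pull ring, one steel part, 80 g, sliding only vertically in the arm; a spring pulls it down with 5 N (home) to 9 N (fully up). Pin 10 mm in diameter, flat end, 11 mm deep in a notch with 1.5 mm play each side. Origin on its axis, 106 mm below the ring's centre, at bench height when home; x toward the turning axis, y along the arc of travel.
- wedge_mid (a point): Loose stepped steel calibration wedge: five steps of 24 mm, 12 to 60 mm high, 120 mm long, 45 mm wide, 0.9 kg. The point lies on its middle, 18 mm above its underside. It stands beside the fixture, to its left or right, and so tells which way to turn. Not to be moved.
- bottle_mid (a point): Greyish clear plastic couplant bottle, 60 mm in diameter, 150 mm high, standing on the other side of the fixture from the wedge; the point is half-way up. Not to be moved.
- batten_mid (a point): Loose wooden batten, 160 x 35 x 22 mm, lying beyond the fixture; the point is its centre. Not to be moved.
Things that resemble listed ones, but are neither listed nor needed, are in the scene too. Leave any blue, pink or red look-alike of the part that bears wedge_mid alone.

How it is judged:
On the way, in this order (a step that is already met when the one before it is completed fails the run):
1. the ring is pulled up until the pin is clear of the middle notch (height (world z) of ring_center above 0.1165 m), for 0.1 s.
2. the table is swung more than 0.35 rad toward the wedge's side (((y of wedge_mid in the frame of base below 0 m and value of joint turntable above 0.35 rad) or (y of wedge_mid in the frame of base above 0 m and value of joint turntable below -0.35 rad))), for 0.1 s.
At the end, for the whole second after the job is handed in: The pin is fully home (ring centre below 108.5 mm, home is 106 mm) in the next notch on the wedge's side (turntable angle 0.46 to 0.66 rad that way), the table still and the ring released (((y of wedge_mid in the frame of base below 0 m and value of joint turntable between 0.46 and 0.66 rad) or (y of wedge_mid in the frame of base above 0 m and value of joint turntable between -0.66 and -0.46 rad)) and height (world z) of ring_center below 0.1085 m and velocity of joint turntable between -0.05 and 0.05 rad/s); the robot touches nothing.
It fails at once if the pin is forced against the rail or its notches with more than 25 N (contact force between plunger and base above 25 N).
It fails at once if the wedge is moved more than 20 mm (distance of wedge_mid from where it was at the start of the episode above 0.02 m).
It fails at once if the bottle is moved more than 20 mm (distance of bottle_mid from where it was at the start of the episode above 0.02 m).
It fails at once if the batten is moved more than 20 mm (distance of batten_mid from where it was at the start of the episode above 0.02 m).
It also fails if it takes over 51 s, if anything falls off the work surface, if the arm or the gripper's body presses on something with over 40 N, if the wrist force passes 120 N, or if a joint passes its speed limit or range.

## Working session

There is one attempt and no reset: what is moved stays moved. The work goes in short steps, each a Python script; the robot and the scene stay as the last script left them, time stands still between calls to the robot, and variables do not carry over. Pictures are saved under pics/ and viewed, at most 10 in all, crops included, and the job is handed in when it is done.

```bash
ls; mkdir -p pics; python3 - <<'E'
from rig import manip,snapshot,camera_params
import cv2,numpy as np
for n in("scene","top"):
    p,d=snapshot(n); cv2.imwrite(f"pics/{n}0.png",p); np.savez(f"{n}0.npz",p=p,d=d); c=camera_params(n); print(n,c,(d>0).mean())
print(manip.sense())
E
```

```text
pics
scene {'K': array([[401.22954091,   0.        , 275.98410281],
       [  0.        , 401.22954091, 216.59650822],
       [  0.        ,   0.        ,   1.        ]]), 'rvec': array([ 2.14364627,  0.75410799, -0.37917599]), 'tvec': array([-0.5078054 , -0.1764139 ,  1.33111864])} 0.996203231292517
top {'K': array([[430.23743104,   0.        , 276.49094405],
       [  0.        , 430.23743104, 213.62672945],
       [  0.        ,   0.        ,   1.        ]]), 'rvec': array([ 2.20086685, -2.18603466,  0.08265887]), 'tvec': array([0.00134247, 0.64999603, 1.02815579])} 0.9960374149659864
{'clock': 0.1, 'joints': array([ 1.08419562e+00,  2.59290654e-01,  1.53596390e+00,  3.64903755e-06,
        1.34801357e+00, -2.02819120e-01]), 'joint_vel': array([-1.17386909e-03, -2.13783092e-03, -3.44142891e-03,  1.68274618e-03,
       -1.17642333e-03,  9.17756751e-05]), 'joint_efforts': array([ 2.03152711e-03, -4.46967244e+01, -2.91249686e+01, -3.54847407e-04,
        6.17294558e-03, -2.99960675e-06]), 'ee_pos': array([0.15389048, 0.52783592, 0.40395045]), 'orientation': array([ 1.41415509e-01,  9.89949974e-01, -7.87853275e-04, -2.84765088e-04]), 'ft_force': array([ 0.0536234 , -0.30892724, -0.4827619 ]), 'ft_torque': array([-0.01597463, -0.00749763,  0.02037844]), 'gripper_force': 0.0, 'grip_width': 0.08567936335809971}
```

View pics/scene0.png

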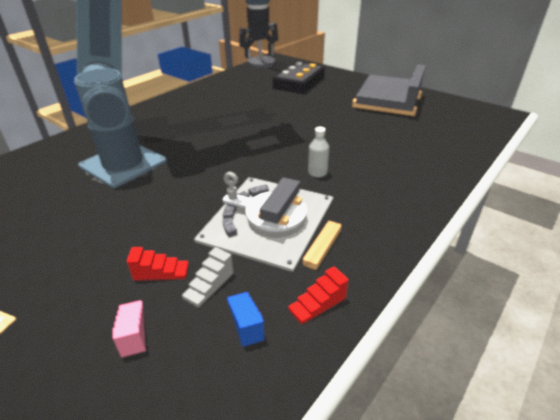

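View pics/top0.png

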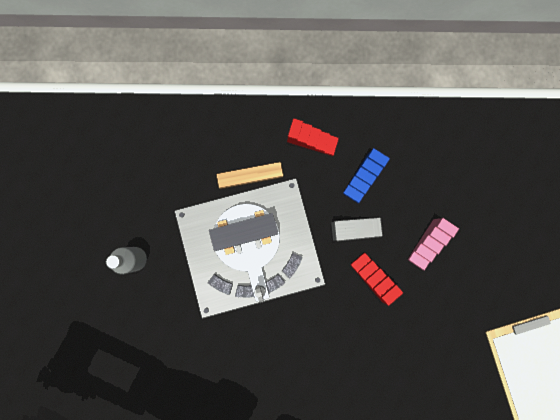

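The top view shows the plate with corners at about (176,210), (296,180), (325,285) and (203,318). The ring is near (262,285), the grey wedge at (357,229), the bottle at (125,260) and the batten at (250,175). The scene view has the ring at (231,180) and the grey wedge at (210,278). Next I'll measure these.

```bash
cat > h.py <<'E'
import numpy as np,cv2
from rig import camera_params
from scipy.spatial.transform import Rotation as R
def cam(n):
    c=camera_params(n); return c["K"],cv2.Rodrigues(c["rvec"])[0],c["tvec"]
def cloud(n,d):
    K,Rm,t=cam(n); v,u=np.indices(d.shape); 
    P=np.stack([(u-K[0,2])/K[0,0]*d,(v-K[1,2])/K[1,1]*d,d],-1)
    P=(P-t)@Rm; P[d==0]=np.nan; return P
def plane(n,uv,z):
    K,Rm,t=cam(n); uv=np.atleast_2d(uv).astype(float)
    r=np.c_[(uv-K[:2,2])/[K[0,0],K[1,1]],np.ones(len(uv))]@Rm; o=-Rm.T@t
    return o+r*((z-o[2])/r[:,2])[:,None]
E
cat > m.py <<'E'
from h import *
T=np.load("top0.npz");p,d=T["p"],T["d"];P=cloud("top",d)
g=p.astype(int);grey=((g.max(2)-g.min(2))<30)&(g.max(2)>110)
m=np.zeros(d.shape,np.uint8);m[170:325,165:335]=grey[170:325,165:335]
m=cv2.morphologyEx(m,cv2.MORPH_CLOSE,np.ones((5,5)))
c=max(cv2.findContours(m,0,2)[0],key=cv2.contourArea)
q=cv2.approxPolyDP(cv2.convexHull(c),8,True)[:,0];print("plate px",q.tolist())
W=plane("top",q,.012)[:,:2];print(W.round(4).tolist(),np.linalg.norm(W-np.roll(W,1,0),axis=1).round(3),"ctr",W.mean(0))
z=P[...,2]
def box(name,n,P,z0,z1,r,mask=True):
    v0,v1,u0,u1=r;s=np.zeros(P.shape[:2],bool);s[v0:v1,u0:u1]=True
    s&=(P[...,2]>z0)&(P[...,2]<z1)&mask;Q=P[s];vv,uu=np.nonzero(s)
    print(name,len(Q),Q.mean(0).round(4),Q.min(0).round(3),Q.max(0).round(3),"px",uu.mean().round(1),vv.mean().round(1));return Q
box("ring top","top",P,.085,.14,(265,310,240,285))
S=np.load("scene0.npz");PS=cloud("scene",S["d"])
Q=box("ring scene","scene",PS,.09,.14,(160,205,215,250))
rail=box("rail","top",P,.022,.036,(240,310,195,315),p.max(2)<130)
from scipy.optimize import least_squares
f=least_squares(lambda x:np.hypot(rail[:,0]-x[0],rail[:,1]-x[1])-.13,W.mean(0),loss="soft_l1",f_scale=.01).x;print("rail centre",f)
m2=np.zeros(d.shape,np.uint8);m2[195:275,205:290]=(g.min(2)>200)[195:275,205:290]
c=max(cv2.findContours(m2,0,2)[0],key=cv2.contourArea);print("disc px",cv2.minEnclosingCircle(c))
box("wedge","top",P,.005,.08,(210,250,328,390));box("bottle","top",P,.05,.2,(235,285,95,150));box("batten","top",P,.01,.05,(155,195,210,290))
E
python3 m.py; python3 -c "
import cv2;p=cv2.imread('pics/top0.png')[225:325,190:330];cv2.imwrite('pics/c1.png',cv2.resize(p,None,fx=5.5,fy=5.5,interpolation=2))"
```

```text
plate px [[295, 179], [324, 284], [202, 317], [175, 211]]
[[0.7367, -0.0396], [0.4795, -0.1112], [0.3988, 0.1841], [0.6553, 0.2548]] [0.305 0.267 0.306 0.266] ctr [0.56758979 0.0720308 ]
ring top 90 [0.4688 0.0439 0.1175] [0.449 0.035 0.094] [0.486 0.053 0.126] px 259.0 293.3
ring scene 128 [0.4672 0.0403 0.1087] [0.45  0.032 0.09 ] [0.486 0.052 0.124] px 229.9 178.2
rail 306 [0.4927 0.0509 0.0293] [ 0.451 -0.054  0.022] [0.555 0.169 0.035] px 257.2 278.8
rail centre [0.59386225 0.07963674]
disc px ((247.0, 234.5), 57.656410217285156)
wedge 917 [ 0.6145 -0.1861  0.0366] [ 0.57  -0.252  0.005] [ 0.658 -0.122  0.064] px 356.1 228.5
bottle 718 [0.5395 0.3432 0.108 ] [0.509 0.324 0.051] [0.568 0.379 0.155] px 123.9 259.9
batten 1309 [0.7357 0.0583 0.0191] [ 0.698 -0.025  0.01 ] [0.777 0.152 0.028] px 255.3 178.7
```

View pics/c1.png

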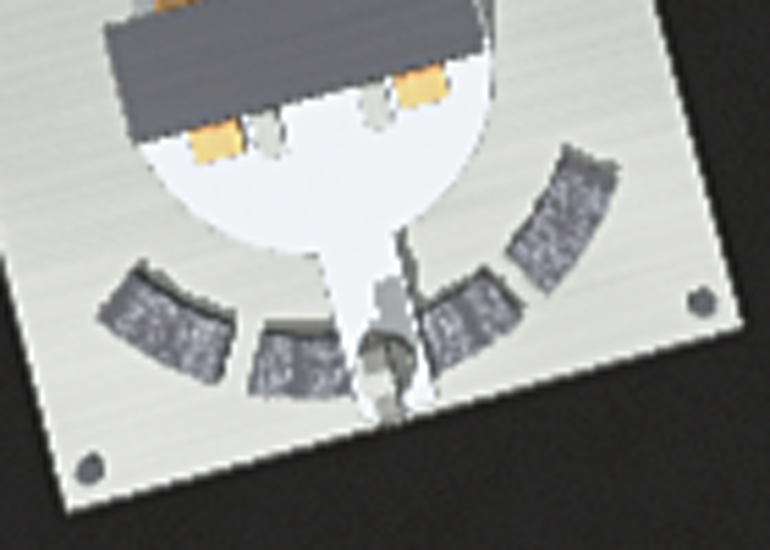

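The crop shows four rail segments. The right-hand notch gap is near crop (515,275), which is (284,275) in the full picture. The rail centre minus 130 mm along the plate axis matches the ring measured by depth to within 2 mm. The wedge is at base -y, so the table turns positive. Next I'll get the notch's rough angle and approach the ring.

```bash
cat >> h.py <<'E'
C=np.array([.5930,.0787]); A=.2715
def pose(th,z,dt=0.,dr=0.):
    """TCP pose with grasp point at ring angle th, height z; dt along +turn direction, dr outward"""
    s=A+th; out=-np.array([np.cos(s),np.sin(s)]); tan=np.array([np.sin(s),-np.cos(s)])
    return np.r_[C+out*(.13+dr)+tan*dt,z+.155],np.array([-np.sin(s/2),np.cos(s/2),0,0]),tan
E
python3 - <<'E'
from h import *
from rig import manip,snapshot
T=np.load("top0.npz");p,d=T["p"],T["d"]
v,u=np.nonzero((p.max(2)<150)&(np.indices(d.shape)[0]>235)&(np.indices(d.shape)[0]<305)&(np.indices(d.shape)[1]>205)&(np.indices(d.shape)[1]<310))
W=plane("top",np.c_[u,v],.03)[:,:2]-C
r=np.hypot(*W.T);th=np.arctan2(-W[:,1],-W[:,0])-A
k=(r>.122)&(r<.138);h,e=np.histogram(th[k],np.arange(-.95,.95,.02))
print([(round(a+.01,2),int(b)) for a,b in zip(e,h)])
s=manip.sense()
pos,q,_=pose(0,.20);manip.grip(.05,20);manip.move_to(pos,q)
pos,q,_=pose(0,.150);manip.move_straight(pos,q)
for n in("scene","top"):
    im,dd=snapshot(n);np.savez(n+"1.npz",p=im,d=dd)
    a=im[130:230,180:290] if n=="scene" else im[240:330,210:310]
    cv2.imwrite(f"pics/{n}1.png",cv2.resize(a,None,fx=5,fy=5,interpolation=2))
s=manip.sense();print(s["clock"],s["ee_pos"],pos,s["ft_force"],s["joints"],s["grip_width"])
E
```

```text
[(np.float64(-0.94), 8), (np.float64(-0.92), 6), (np.float64(-0.9), 4), (np.float64(-0.88), 2), (np.float64(-0.86), 3), (np.float64(-0.84), 7), (np.float64(-0.82), 6), (np.float64(-0.8), 3), (np.float64(-0.78), 6), (np.float64(-0.76), 5), (np.float64(-0.74), 9), (np.float64(-0.72), 3), (np.float64(-0.7), 7), (np.float64(-0.68), 2), (np.float64(-0.66), 0), (np.float64(-0.64), 1), (np.float64(-0.62), 4), (np.float64(-0.6), 2), (np.float64(-0.58), 6), (np.float64(-0.56), 7), (np.float64(-0.54), 4), (np.float64(-0.52), 0), (np.float64(-0.5), 0), (np.float64(-0.48), 0), (np.float64(-0.46), 1), (np.float64(-0.44), 6), (np.float64(-0.42), 3), (np.float64(-0.4), 4), (np.float64(-0.38), 4), (np.float64(-0.36), 2), (np.float64(-0.34), 3), (np.float64(-0.32), 7), (np.float64(-0.3), 7), (np.float64(-0.28), 7), (np.float64(-0.26), 6), (np.float64(-0.24), 4), (np.float64(-0.22), 2), (np.float64(-0.2), 4), (np.float64(-0.18), 4), (np.float64(-0.16), 4), (np.float64(-0.14), 3), (np.float64(-0.12), 0), (np.float64(-0.1), 1), (np.float64(-0.08), 2), (np.float64(-0.06), 3), (np.float64(-0.04), 2), (np.
[... 624 characters left out ...]
0.52), 0), (np.float64(0.54), 3), (np.float64(0.56), 6), (np.float64(0.58), 5), (np.float64(0.6), 2), (np.float64(0.62), 4), (np.float64(0.64), 3), (np.float64(0.66), 1), (np.float64(0.68), 6), (np.float64(0.7), 4), (np.float64(0.72), 5), (np.float64(0.74), 7), (np.float64(0.76), 6), (np.float64(0.78), 6), (np.float64(0.8), 6), (np.float64(0.82), 3), (np.float64(0.84), 6), (np.float64(0.86), 4), (np.float64(0.88), 4), (np.float64(0.9), 5), (np.float64(0.92), 6)]
3.2083 [0.46831799 0.04400881 0.30602903] [0.46776194 0.04383702 0.305     ] [ 0.761206   -0.15411179 -0.04713112] [-1.44093114e-01  2.11451891e-01  1.86036228e+00  5.33434261e-06
  1.06786342e+00 -1.98690551e+00] 0.04971642046125898
```

View pictures.

View pics/scene1.png

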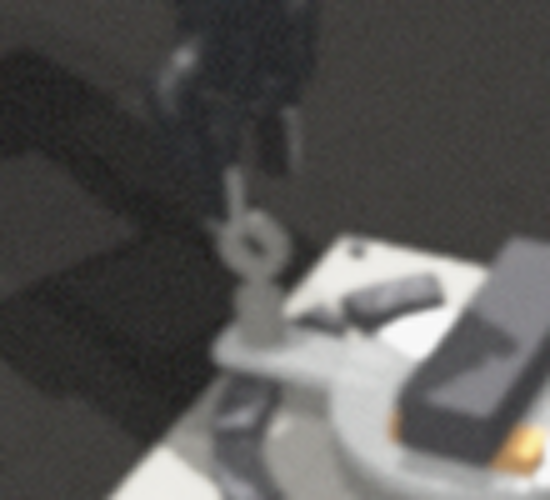

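View pics/top1.png

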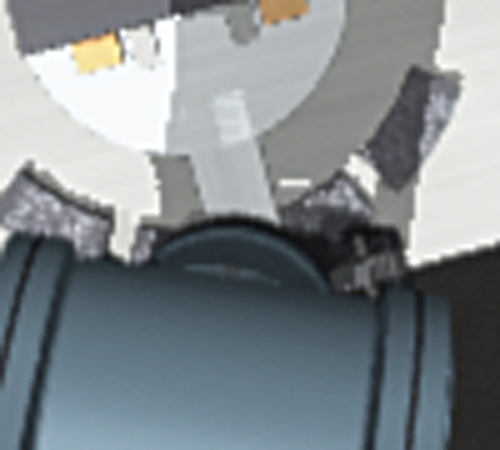

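In the scene crop the ring is at about (255,245) and the fingers stand above it on either side. The top view is blocked by the wrist. I'll go down and close in small steps, centring on the sensed side force.

```bash
python3 - <<'E'
from h import *
from rig import manip
manip.grip(.036,20)
pos,q,tan=pose(0,.108);manip.move_straight(pos,q,feed=.1)
manip.dwell(.1);f0=manip.sense()["ft_force"];print("f0",f0)
dt=0.
for w in (.024,.02,.018,.016,.014,.0125,.0115,.0105,.0095):
    manip.grip(w,20)
    for k in range(4):
        s=manip.sense();f=s["ft_force"]-f0;ft=f[:2]@tan
        print(w,round(s["grip_width"],4),"Ft %.2f Fz %.2f"%(ft,f[2]),"pad",round(s["gripper_force"],1),"dt",round(dt,4))
        if abs(ft)<1.5 : break
        dt+=np.sign(ft)*.0007
        p,_,_=pose(0,.108,dt);manip.move_straight(p,q,feed=.02)
    if s["gripper_force"]>8: break
print(manip.sense()["clock"],manip.sense()["ee_pos"]-pos)
open("dt.txt","w").write(f"{dt} {f0[0]} {f0[1]} {f0[2]}")
E
```

```text
f0 [-0.41841238 -0.10792683  0.358847  ]
0.024 0.0238 Ft 0.33 Fz 1.08 pad 0.0 dt 0.0
0.02 0.0199 Ft 0.06 Fz -0.68 pad 0.0 dt 0.0
0.018 0.0181 Ft -0.16 Fz 0.50 pad 0.0 dt 0.0
0.016 0.0161 Ft 1.19 Fz 0.25 pad 0.0 dt 0.0
0.014 0.0139 Ft -1.36 Fz 0.57 pad 0.0 dt 0.0
0.0125 0.0124 Ft -0.05 Fz -0.90 pad 0.0 dt 0.0
0.0115 0.0113 Ft -0.18 Fz 0.92 pad 0.0 dt 0.0
0.0105 0.0107 Ft -1.22 Fz -0.35 pad 0.1 dt 0.0
0.0095 0.0099 Ft -1.36 Fz 0.05 pad 13.9 dt 0.0
6.175 [-5.39709588e-05  8.97204378e-05  8.90253185e-07]
```

Gripped with the ring centred. I'll firm up the grip and lift.

```bash
cat >> h.py <<'E'
def F(m,f0,tan,n=4):
    fs=[]
    for _ in range(n): fs.append(m.sense()["ft_force"]); m.dwell(.01)
    f=np.mean(fs,0)-f0; return round(float(f[:2]@tan),2),round(float(f[2]),2),np.round(f,1)
E
python3 - <<'E'
from h import *
from rig import manip
f0=np.array(open("dt.txt").read().split()[1:],float)
manip.grip(.004,45)
s=manip.sense();print(s["grip_width"],s["gripper_force"])
for z in (.109,.112,.116,.119,.1205):
    p,q,tan=pose(0,z);manip.move_straight(p,q,feed=.03);print(z,F(manip,f0,tan),manip.sense()["ee_pos"][2]-.155)
manip.dwell(.1);print(manip.sense()["clock"])
E
```

```text
0.009633499146200679 43.76616829249542
0.109 (-1.16, -5.93, array([ 1.7,  1.7, -5.9])) 0.10855479446821018
0.112 (-0.94, -6.98, array([ 2.5,  1.7, -7. ])) 0.11193831672653673
0.116 (-1.49, -8.0, array([ 2.6,  2.3, -8. ])) 0.1160323854038732
0.119 (-1.78, -8.61, array([ 1.8,  2.4, -8.6])) 0.11898839386118856
0.1205 (-1.92, -9.17, array([ 2.3,  2.6, -9.2])) 0.12048698859869975
7.9417
```

```bash
python3 - <<'E'
from h import *
from rig import manip
f0=np.array(open("dt.txt").read().split()[1:],float)
for th in (.05,.12,.20,.28,.36,.40):
    p,q,tan=pose(th,.1205);manip.move_straight(p,q,feed=.05);s=F(manip,f0,tan,2);print(th,s)
    if np.abs(s[2]).max()>25: print("STOP");break
manip.dwell(.12)
for z in np.arange(.1200,.1165,-.0004):
    p,q,tan=pose(th,z);manip.move_straight(p,q,feed=.02);s=F(manip,f0,tan,3);print(round(z,4),s[:2])
    if s[1]>-5: break
print(manip.sense()["clock"])
open("z.txt","w").write(str(z))
E
```

```text
0.05 (-0.29, -9.79, array([ 2.7,  1.2, -9.8]))
0.12 (1.33, -9.49, array([ 3.3, -0.1, -9.5]))
0.2 (0.76, -10.02, array([  3. ,   0.7, -10. ]))
0.28 (0.28, -9.37, array([ 2.8,  1.4, -9.4]))
0.36 (0.65, -9.17, array([ 2.7,  1.2, -9.2]))
0.4 (-0.64, -8.69, array([ 2.6,  2.9, -8.7]))
0.12 (-0.24, -8.98)
0.1196 (-0.3, -9.14)
0.1192 (-0.97, -9.65)
0.1188 (-1.91, -8.4)
0.1184 (-2.92, -2.08)
11.475
```

```bash
python3 - <<'E'
from h import *
from rig import manip
f0=np.array(open("dt.txt").read().split()[1:],float);z=float(open("z.txt").read())
tan=pose(.40,z)[2];manip.grip(.0115,20);manip.grip(.014,20);print("open",F(manip,f0,tan))
ths=np.r_[.412,.424,.434,np.arange(.440,.64,.0045)]
hist=[]
for th in ths:
    p,q,tan=pose(th,z);manip.move_straight(p,q,feed=.02);s=F(manip,f0,tan,3);hist.append((round(float(th),4),s[0],s[1]))
    if s[0]<-8.5 or np.abs(s[2]).max()>14: break
for h in hist: print(*h)
print(manip.sense()["clock"])
open("th.txt","w").write(str(th))
E
```

```text
open (0.3, -0.43, array([ 0.9,  0.3, -0.4]))
0.412 0.8 -0.26
0.424 -4.49 2.74
0.434 -7.79 4.43
0.44 -8.82 5.04
13.0417
```

The drag is higher than expected and the pads lean down on the ring (+Fz). I'll raise the gripper a little to unload the pin, then continue.

```bash
python3 - <<'E'
from h import *
from rig import manip
f0=np.array(open("dt.txt").read().split()[1:],float);z=float(open("z.txt").read());t0=float(open("th.txt").read())
for k in range(4):
    z+=.0005;p,q,tan=pose(t0,z);manip.move_straight(p,q,feed=.02);s=F(manip,f0,tan,3);print("z",round(z,4),s)
    if s[1]<0: break
hist=[]
for th in np.arange(t0+.004,.64,.004):
    p,q,tan=pose(th,z);manip.move_straight(p,q,feed=.02);s=F(manip,f0,tan,3);hist.append((round(float(th),4),s[0],s[1]))
    if s[0]<-10.5 or s[1]>7: break
    if s[1]>3.5: z+=.0003
for h in hist: print(*h)
print(manip.sense()["clock"],z)
open("z.txt","w").write(str(z));open("th.txt","w").write(str(th))
E
```

```text
z 0.1189 (-6.46, 0.5, array([-1.9,  6.9,  0.5]))
z 0.1194 (-5.3, -1.72, array([-1.3,  5.9, -1.7]))
0.444 -5.45 -1.58
0.448 -6.49 -1.15
0.452 -5.99 -1.3
0.456 -6.13 -1.13
0.46 -6.35 -0.98
0.464 -5.95 -1.65
0.468 -6.23 -1.43
0.472 -5.64 -1.63
0.476 -5.73 -1.63
0.48 -5.05 -2.14
0.484 -5.31 -2.11
0.488 -5.39 -2.42
0.492 -5.11 -3.25
0.496 -4.78 -3.64
0.5 -4.76 -4.1
0.504 -2.07 -2.43
0.508 -1.97 -1.24
0.512 -1.73 -1.91
0.516 -2.18 -0.86
0.52 -3.47 0.51
0.524 -4.81 1.13
0.528 -6.33 2.25
0.532 -7.76 3.11
0.536 -8.64 4.55
0.54 -10.07 3.1
0.544 -11.03 4.62
20.7417 0.1197
```

At 0.504 the drag fell from 5 N to 2 N, so the pin dropped. After about 3 mm of play the force rose steadily against the wall. I'll unload, open, retreat and check.

```bash
python3 - <<'E'
from h import *
from rig import manip,snapshot
f0=np.array(open("dt.txt").read().split()[1:],float);z=float(open("z.txt").read())
for th in (.53,.516,.505):
    p,q,tan=pose(th,z);manip.move_straight(p,q,feed=.02);print(th,F(manip,f0,tan)[:2])
manip.grip(.05,20)
p,q,tan=pose(.505,.24);manip.move_straight(p,q,feed=.15)
p=p+[-.12,.0,.05];p[:2]=[.33,.20];manip.move_to(p,q)
P={}
for n in("scene","top"):
    im,d=snapshot(n);P[n]=cloud(n,d);K,Rm,t=cam(n)
    Q=P[n];o=np.hypot(Q[...,0]-C[0],Q[...,1]-C[1]);a=np.arctan2(C[1]-Q[...,1],C[0]-Q[...,0])-A
    k=(o>.108)&(o<.152)&(a>.3)&(a<.75)&(Q[...,2]>.085)&(Q[...,2]<.14)
    print(n,k.sum(),Q[k].mean(0),"zmax",np.sort(Q[k][:,2])[-6:],"ang",a[k].mean())
    v,u=np.nonzero(k);u,v=int(u.mean()),int(v.mean())
    cv2.imwrite(f"pics/{n}2.png",cv2.resize(im[v-50:v+50,u-60:u+60],None,fx=5,fy=5,interpolation=2))
S=np.load("scene0.npz");Q=cloud("scene",S["d"])[160:205,215:250].reshape(-1,3);Q=Q[(Q[:,2]>.09)&(Q[:,2]<.14)&(Q[:,0]<.5)];print("before zmax",np.sort(Q[:,2])[-6:],Q.mean(0))
print(manip.sense()["clock"])
E
```

```text
0.53 (-6.56, 1.05)
0.516 (-1.83, -0.36)
0.505 (-0.0, -0.24)
scene 148 [ 0.49987784 -0.01602807  0.10758109] zmax [0.12308097 0.12349457 0.12398307 0.12427995 0.12466786 0.12468585] ang 0.52251494464395
top 84 [ 0.50083618 -0.01231092  0.11969586] zmax [0.12470706 0.1249135  0.12527354 0.12543414 0.12588273 0.12720298] ang 0.5074882705272886
before zmax [0.12341931 0.12384623 0.12401708 0.12421043 0.12425099 0.12435511] [0.46719278 0.04028929 0.10873818]
24.15
```

View pics/scene2.png

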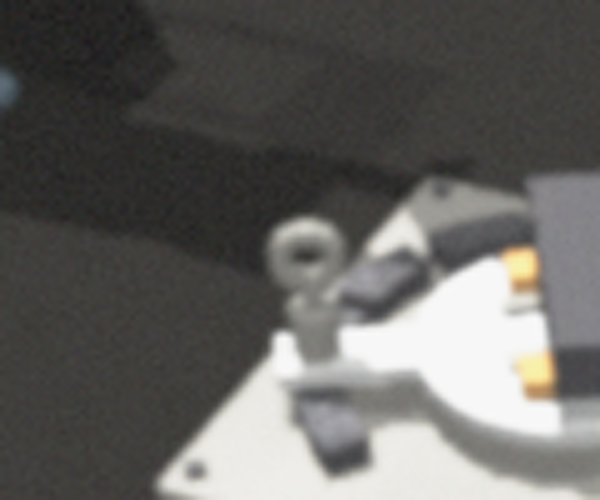

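View pics/top2.png

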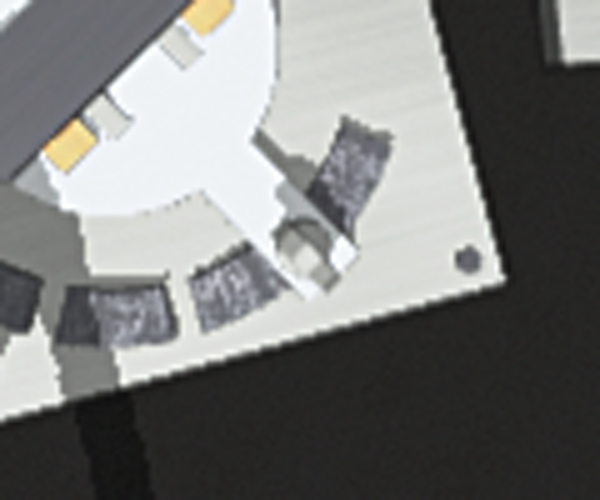

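The ring top stands at 124 mm in both depth views, the same height as at the start, so the pin is home (on the rail it would read 135 mm). In the crops the ring is at scene (308,255) and top (305,250). The arm sits over the gap between the right-hand segments at about 0.51 rad, and the gripper is clear. Handing in.

```bash
python3 -c "
from rig import job;print(job.finish_job())"
```

```text
the job is handed in; nothing more can be done
None
```

I've handed the job in: the table is turned about 0.51 rad to the wedge's side with the pin fully home and the ring let go. It took about 24 s, and the wedge, bottle and batten were never approached.

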